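# Hook the vent window open on its stay

### The job

Air the room: take the low vent window's stay by its turned-up handle, lift it clear of its pin, push the vent outward and drop the stay's third hole from the window (the second from the handle) over the pin, so that the bar lies right down on the pin's shoulder and the stay holds the vent about 8 cm open once you let go. The pin can be clamped anywhere along its slotted plate, so feel for it with a light hand instead of bearing down on it, and leave the plant, the pencil cup, the tape and the box where they are.

Things in the scene. Friction and masses are not known exactly. Their poses are not given: they have to be found in the camera images.
- window: Window on the robot's right: white frame in a wall, inner sill board 25 mm thick lying on the desk, low top-hung vent (490 x 300 mm, glazed) that opens outward, fixed pane above. Origin: desk level, under mid-vent at its inner face; x points outdoors (level, the way the vent is pushed), z up. The wall starts 20 mm roomward of the origin; the sill reaches 260 mm into the room.
- vent (a joint): Angle of the vent about the hinge line along its top, 320 mm above the sill; 0 shut, growing as the bottom swings outdoors, to 0.62 rad. 0.1 rad opens it about 28 mm; on the third hole it stands at 0.23 to 0.34. It starts ajar at 0.05 to 0.15. Its weight (1.3 to 2.4 kg) swings it shut with 1 to 4 N at the stay, less some hinge friction.
- stay_pivot (a point): Where the stay is hinged to the room face of the vent's bottom rail, 283 mm below the vent's hinge line. The stay is a flat steel bar 24 mm wide, 6 mm thick, 216 mm long, 220 g, that swings only up and down and reaches into the room over the pin. It starts resting loose on top of the pin, or down over it on its second hole.
- stay_handle (a point): Centre of the handle at the bar's room end: the end is bent up as a tab 24 mm wide, 5 mm thick, with a rolled top, a level cylinder 16 mm in diameter, 24 mm long, across the bar. The point is the roll's centre, 213 mm from the pivot, 43 mm above the bar's mid-plane. Gripped from above, one finger on the room side and one on the window side, the roll can turn between the fingers.
- stay_hole (a point): Centre, on the bar's underside, of the hole to be used: third of four from the window, second from the handle. The holes, 10 mm in diameter, lie 60, 100, 140 (this one) and 180 mm from the pivot; this one is 73 mm from the handle's centre along the bar. A bar resting on the pin's top is 12 mm higher there than when home on the shoulder.
- pin_plate: Slotted steel plate 86 x 28 x 4 mm screwed to the sill under the stay, long side along it; the pin post is clamped in its slot, up to 13 mm outdoors or indoors of the plate's centre, a place that is not reported. Sideways the post is always in line with the holes. Origin: plate's centre, underside (sill top); x outdoors, z up. The pin bends beyond 30 N.
- pin_slot (a point): Point above the plate's centre at the height of the post's shoulder, 36 mm above the plate's underside (not the post's true place, see pin_plate). Post: shoulder 16 mm in diameter up to this height, then the pin, 8 mm in diameter, flat-topped, 12 mm higher. 2 to 4 N down at the handle is enough to feel the pin's top.
- plant: Small succulent in a terracotta pot, 72 mm across, about 120 mm high, on the sill 160 to 220 mm from the stay, on the robot's side. Origin: centre of its underside. To be left alone.
- pencil_cup: Grey pencil cup, 68 mm across, 100 mm high with pencils to 180 mm, on the desk. Origin: centre of its underside. To be left alone.
- tape_roll: Roll of card-coloured tape lying flat on the desk, 90 mm across, 24 mm high. Origin: centre of its underside. To be left alone.
- cardboard_box: Cardboard box 160 x 110 x 90 mm on the desk. Origin: centre of its underside. To be left alone.

How it is judged:
By the outcome, as a careful person would: the job done as asked, in the order asked, and still so for the second after the job is handed in, with the robot touching nothing.
It also fails if it takes over 72 s, if anything falls off the work surface, if the arm or the gripper's body presses on something with over 40 N, if the wrist force passes 120 N, or if a joint passes its speed limit or range.

### The arm

A 6-joint arm with a two-finger parallel gripper is mounted at the origin on the work surface. World frame = base frame: x ahead of the robot, y to its left, z up, the work surface at z = 0. Lengths are in m, angles in rad, forces in N, time in s.
With the tool pointing down it reaches from about 0.4 to 0.825 m from the base axis. Payload 7 kg.
Tool frame: the origin (TCP) lies between the finger pads; the fingertips stand 17 mm ahead of it and the grasp point (between the pads) lies 2 mm behind it; x points along the fingers, z is the direction in which the jaws open and shut, and the axes are right-handed (so a half turn about x gives the same grasp; the last joint's range is limited). The gripper opens to 88 mm and grips with 3 to 60 N. Pads are 19 mm wide; open, the fingers measure 130 mm over their backs; the gripper's body (78 mm by 193 mm) begins 47 mm behind the grasp point.
Start: joints at [-1.052, 0.359, 0.012, 0, -1.224, -0.288], TCP at [0.154, -0.657, 0.244] pointing down, gripper open.
Joint ranges: [-3.07, 3.07], [-1.43, 2.12], [-1.02, 1.25], [-3.03, 1.67], [-3.05, -0], [-3.03, 3.03]. Speed limits (rad/s): [2.39, 2.39, 3.01, 3.14, 3.14, 3.14].

### API

Orientations are given as [roll, pitch, yaw] about the fixed x, y, z axes, in that order (R = Rz(yaw) Ry(pitch) Rx(roll)).
In Python, from station import * gives the robot as it stands.
- The arm moves only by the tool step_arm, never from a script. Its argument "deltas" is a list of rows, each a list of 5 numbers: the shift along the tool's x, y, z in cm, then the turn about the tool's x in degrees, then the closure, from 0 (fully open) to 1 (shut). In form: [[dx, dy, dz, roll, fingers], ...]. A call has exactly 10 rows; each row is the pose to reach, as a shift and turn from the pose commanded when the call began, along the tool's axes at that moment; what a row does not reach only later rows make up. A row lasts 1/12 s, in which the tool goes at most 41.7 mm and 7.16 degrees, less where a joint would pass 70% of its speed; a pose out of reach is approached as far as the arm can. A call with a gripper value outside its range is refused whole. The fingers move at their own pace and stop on an object; "squeeze" is the grip in N (left out, the last holds). Time passes only in rows, so rows that repeat a pose let the fingers close, or fill a call up. It gives the time, the measured TCP pose, the force and the opening at its end, in the units of the state.
- get_state(): the state, without advancing time (a new reading comes with each control period).
- grab_frame(name): name is "side" or "top" or "wrist"; returns a dict with "pixels" (420x560x3 uint8, red, green, blue), "range_z" (420x560 float32, m along the optical axis (not along the pixel's ray), 0 where there is no reading), "fx", "fy", "cx", "cy" (pixels), "k1" (the pictures are not rectified: a ray, as slopes to the right and down, at radius r is drawn at 1 + k1 r^2 times it, then the intrinsics apply), "view" (4x4, takes a point from world to camera coordinates); the wrist camera has in their place "hand_eye" (4x4, takes a point from camera to tool coordinates, whose origin is the TCP and whose axes are the tool frame's). Camera axes: x right, y down, z forward; pixel columns grow to the right and rows downward; lengths in m; the calibration is good to about 2 mm. A picture is of the moment at which its call begins: read the wrist's pose just before it.
- job_done(): hands the job in, once; it reports no verdict.
Trained networks look in the newest picture that a camera, given by its name, has taken for a name from the list of things; names that differ only in an ending like _2 or _b are one class to them, and where a whole thing is asked for, a point or a joint stands for the part that bears it (a point fixed in the world has none). Each returns a list of dicts, best first, with "conf" (0 to 1); they miss things now and then, are a little off and sometimes report something else, mostly with a low value. They report only what shows in the picture. A call takes as long as a camera call.
- boxes_of(thing, camera): "extent" ([left, top, right, bottom] in pixels, round what is visible of it).
- masks_of(thing, camera): "mask" (420x560 bool, what is visible of it) and "extent" ([left, top, right, bottom] in pixels, round what is visible of it).
The state is a dict: "t": time; "q": joint angles; "qd": joint speeds; "joint_efforts": joint torques, N m; "eef_pos": TCP position; "ee_rot": TCP orientation; "force": force on the tool from outside, world axes, zero at the start; "moment": the same for the moment, N m; "width": finger opening in m.
Only numpy, scipy, OpenCV 4.12 (cv2) and the standard library are available. Lean on these libraries where they do the work, as an engineer would, in place of code of your own. Each camera call takes 0.05 s, during which the arm holds its last target.

## Working session

There is one attempt and no reset: what is moved stays moved. The work goes in short steps, Python scripts to look and compute and a tool call to move; the robot and the scene stay as the last step left them, time stands still between calls to the robot, and variables do not carry over. Pictures are saved under pics/ and viewed, and the job is handed in when it is done.

Besides the shell and the picture viewer there is one more tool, called after "Call:" by a JSON object that holds its "fn" and its "kwargs". step_arm: Moves the arm, as the interface text tells. Its arguments: {"type":"object","properties":{"deltas":{"type":"array"},"squeeze":{"type":"number"}},"required":["deltas"]}

```bash
ls; mkdir -p pics; cat > h.py <<'E'
from station import *
import numpy as np, cv2
from scipy.spatial.transform import Rotation as R
def save(f,n): cv2.imwrite('pics/'+n,cv2.cvtColor(f['pixels'],cv2.COLOR_RGB2BGR))
def T_tool(s):
    T=np.eye(4);T[:3,:3]=R.from_euler('xyz',s['ee_rot']).as_matrix();T[:3,3]=s['eef_pos'];return T
def c2w(f,s=None):
    return np.linalg.inv(f['view']) if 'view' in f else T_tool(s)@f['hand_eye']
def px2w(f,uv,s=None,z=None):
    uv=np.atleast_2d(np.array(uv,float))
    K=np.array([[f['fx'],0,f['cx']],[0,f['fy'],f['cy']],[0,0,1]])
    n=cv2.undistortPoints(uv.reshape(-1,1,2),K,np.array([f['k1'],0,0,0,0.])).reshape(-1,2)
    if z is None: z=np.array([f['range_z'][int(round(v)),int(round(u))] for u,v in uv])
    P=np.c_[n*np.reshape(z,(-1,1)),z,np.ones(len(n))]
    return (c2w(f,s)@P.T).T[:,:3]
def cloud(f,s=None):
    v,u=np.mgrid[0:420,0:560]
    return px2w(f,np.c_[u.ravel(),v.ravel()],s,f['range_z'].ravel()).reshape(420,560,3)
def rays(f,uv,s=None):
    p=px2w(f,uv,s,np.ones(len(uv)));o=c2w(f,s)[:3,3];return o,p-o
def w2px(f,P,s=None):
    P=np.atleast_2d(P);C=np.linalg.inv(c2w(f,s));p=(C@np.c_[P,np.ones(len(P))].T).T[:,:3]
    n=p[:,:2]/p[:,2:];r=(n**2).sum(1,keepdims=True);n=n*(1+f['k1']*r)
    return n*[f['fx'],f['fy']]+[f['cx'],f['cy']]
E
python3 - <<'E'
from h import *
s=get_state();print(s)
for c in ['side','top','wrist']:
    f=grab_frame(c);save(f,c+'0.png');print(c,f['fx'],f['k1'],c2w(f,s).round(3).tolist())
    for t in ['stay_handle','stay_pivot','stay_hole','pin_plate','plant','vent','window']:
        b=boxes_of(t,c);print(t,[(np.round(x['extent']),round(x['conf'],2)) for x in b[:3]])
E
```

```text
pics
{'t': 0.0, 'q': array([-1.05188645e+00,  3.59404063e-01,  1.10652107e-02, -3.77694127e-04,
       -1.22408919e+00, -2.88117600e-01]), 'qd': array([-1.72074150e-03, -6.58773466e-04, -1.93486202e-03,  1.20046473e-03,
        1.37685714e-03,  2.81092177e-05]), 'joint_efforts': array([ 7.72927215e-04, -5.82726574e+01,  2.93059230e+01,  6.99738085e+00,
        6.92600326e-03, -1.44515402e-04]), 'eef_pos': array([ 0.15429783, -0.65665588,  0.24260935]), 'ee_rot': array([0.07389058, 1.56912641, 1.87535055]), 'force': array([-0.02028547, -0.44935208,  0.30313957]), 'moment': array([0.01088574, 0.0003099 , 0.0574143 ]), 'width': 0.08754241919803395}
side 469.26330424057767 -0.0021558901972952254 [[-0.992, -0.079, 0.096, 0.294], [-0.124, 0.714, -0.689, 0.907], [-0.015, -0.696, -0.718, 1.214], [0.0, 0.0, 0.0, 1.0]]
stay_handle []
stay_pivot [(array([254., 159., 260., 189.]), 0.57)]
stay_hole [(array([249., 158., 264., 193.]), 0.49), (array([224., 236., 248., 287.]), 0.36)]
pin_plate []
plant [(array([298., 164., 318., 196.]), 0.58)]
vent [(array([182.,  95., 326., 191.]), 0.73)]
window [(a
[... 264 characters left out ...]
ivot [(array([333., 186., 401., 206.]), 0.94), (array([292.,   0., 560., 337.]), 0.31)]
stay_hole [(array([331., 189., 404., 206.]), 0.89)]
pin_plate [(array([360., 201., 389., 209.]), 0.46), (array([334., 189., 408., 203.]), 0.35)]
plant [(array([362., 247., 391., 274.]), 0.85)]
vent [(array([331.,  86., 453., 273.]), 0.79), (array([335., 190., 407., 204.]), 0.65)]
window [(array([287.,   0., 560., 338.]), 0.95)]
wrist 371.15045974129976 -0.10042336299533314 [[-0.228, 0.936, 0.267, 0.082], [0.974, 0.219, 0.064, -0.673], [0.001, 0.275, -0.962, 0.384], [0.0, 0.0, 0.0, 1.0]]
stay_handle []
stay_pivot []
stay_hole []
pin_plate []
plant []
vent []
window [(array([213., 155., 556., 368.]), 0.72)]
```

View pics/side0.png

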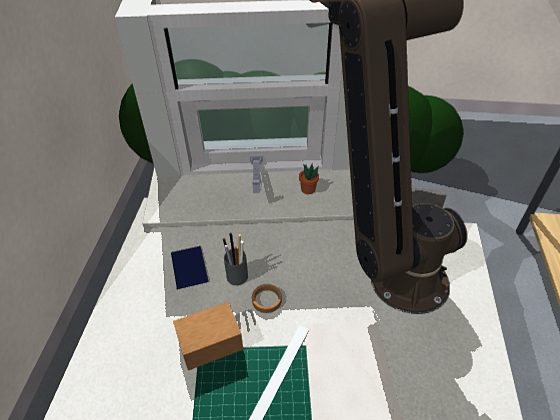

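View pics/top0.png

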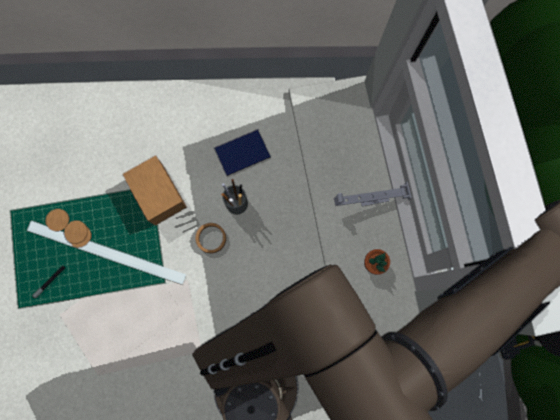

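View pics/wrist0.png

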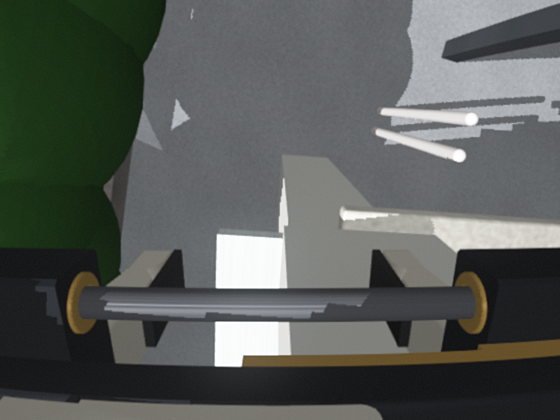

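The side view shows the stay at about (256,175) and the plant at (309,180). In the top view the stay runs from its handle at (338,200) to its pivot at (408,192). Next I'll measure these in world coordinates.

```bash
python3 - <<'E'
from h import *
np.set_printoptions(precision=4,suppress=True)
f=grab_frame('top');np.savez('top.npz',**f)
C=cloud(f)
img=f['pixels'][170:230,310:430];cv2.imwrite('pics/topz.png',cv2.cvtColor(cv2.resize(img,None,fx=6.5,fy=6.5,interpolation=cv2.INTER_CUBIC),cv2.COLOR_RGB2BGR))
g=grab_frame('side');np.savez('side.npz',**g)
img=g['pixels'][140:210,220:330];cv2.imwrite('pics/sidez.png',cv2.cvtColor(cv2.resize(img,None,fx=7,fy=7,interpolation=cv2.INTER_CUBIC),cv2.COLOR_RGB2BGR))
for u in range(325,415,5):
    print(u,[C[v,u].round(3).tolist() for v in (192,196,200)])
for v,u in [(260,376),(250,340),(220,380),(150,370),(100,292),(264,325),(60,395),(240,420),(130,400)]: print(v,u,C[v,u])
for t in ['stay_pivot','stay_handle','pin_plate']:
    for cam,ff in (('top',f),('side',g)):
        m=masks_of(t,cam)
        for x in m[:2]:
            print(t,cam,x['conf'],x['extent'],x['mask'].sum())
E
```

```text
325 [[0.558, -0.219, 0.026], [0.547, -0.219, 0.022], [0.535, -0.219, 0.022]]
330 [[0.559, -0.235, 0.021], [0.546, -0.233, 0.027], [0.533, -0.233, 0.026]]
335 [[0.558, -0.249, 0.026], [0.525, -0.236, 0.118], [0.515, -0.237, 0.11]]
340 [[0.557, -0.264, 0.026], [0.517, -0.245, 0.153], [0.506, -0.245, 0.149]]
345 [[0.558, -0.28, 0.02], [0.528, -0.267, 0.1], [0.533, -0.278, 0.024]]
350 [[0.556, -0.294, 0.028], [0.529, -0.283, 0.093], [0.517, -0.281, 0.096]]
355 [[0.556, -0.31, 0.027], [0.529, -0.297, 0.092], [0.518, -0.297, 0.09]]
360 [[0.556, -0.325, 0.027], [0.53, -0.312, 0.089], [0.517, -0.311, 0.092]]
365 [[0.556, -0.34, 0.027], [0.529, -0.327, 0.089], [0.518, -0.326, 0.087]]
370 [[0.543, -0.344, 0.08], [0.53, -0.342, 0.083], [0.519, -0.342, 0.081]]
375 [[0.544, -0.36, 0.074], [0.53, -0.357, 0.083], [0.526, -0.365, 0.044]]
380 [[0.543, -0.374, 0.074], [0.531, -0.373, 0.077], [0.528, -0.382, 0.033]]
385 [[0.544, -0.39, 0.072], [0.532, -0.389, 0.07], [0.53, -0.399, 0.025]]
390 [[0.544, -0.405, 0.068], [0.531, -0.404, 0.071], [0.53, -0.416, 0.022]]
395 [[0.544, -0.42, 0.068], [0.532, -0.
[... 188 characters left out ...]

410 [[0.541, -0.462, 0.076], [0.528, -0.46, 0.081], [0.521, -0.466, 0.057]]
260 376 [ 0.3418 -0.3393  0.1245]
250 340 [ 0.3828 -0.2562  0.0224]
220 380 [ 0.4693 -0.3807  0.0236]
150 370 [ 0.687  -0.3632  0.0275]
100 292 [ 0.8574 -0.1294  0.0217]
264 325 [ 0.3428 -0.2101  0.0223]
60 395 [ 0.8264 -0.3778  0.3221]
240 420 [ 0.4024 -0.4884  0.0515]
130 400 [ 0.7241 -0.441   0.0973]
stay_pivot top 0.77 [335.1, 187.3, 404.2, 204.0] 629
stay_pivot side 0.48 [252.0, 159.1, 259.9, 191.8] 221
stay_handle top 0.92 [332.0, 187.8, 408.1, 200.1] 613
stay_handle side 0.53 [252.3, 159.9, 260.4, 196.6] 230
pin_plate top 0.65 [364.2, 249.3, 389.3, 273.5] 485
pin_plate top 0.62 [362.6, 202.3, 388.3, 206.3] 63
```

```bash
python3 - <<'E'
import numpy as np
E
ls pics
```

```text
side0.png
sidez.png
top0.png
topz.png
wrist0.png
```

View pics/topz.png

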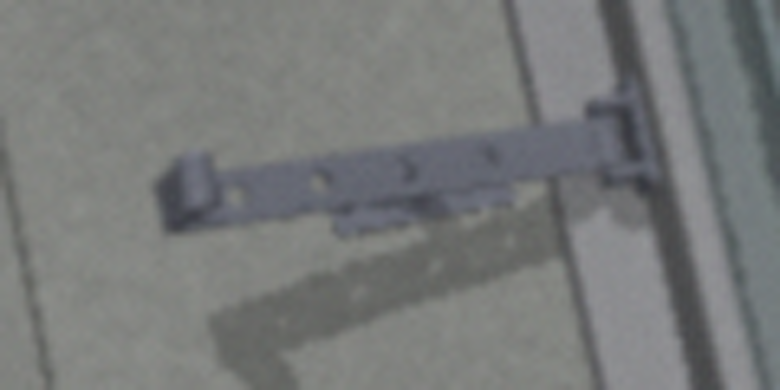

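View pics/sidez.png

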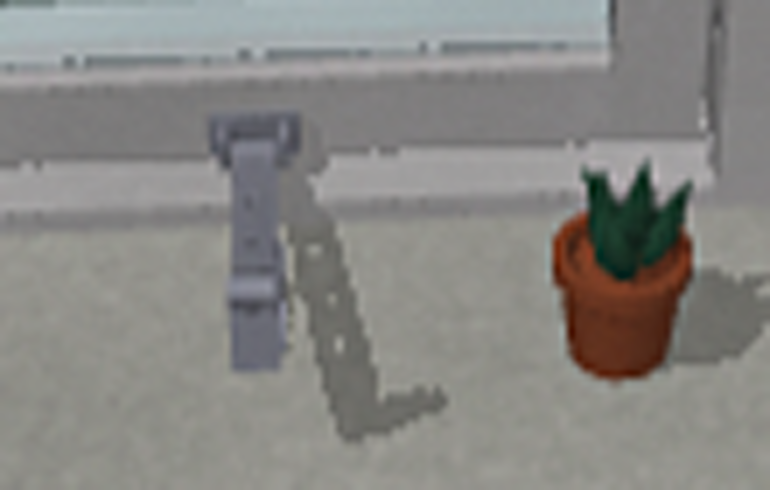

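Top view: the stay's holes are at about (346,200), (359,198), (373,196) and (385,194), and the bar tilts slightly up towards the room. The plate shows from (361,204) to (389,200). I still need the wall's geometry relative to the arm, and a fitted stay model.

```bash
python3 - <<'E'
from h import *
np.set_printoptions(precision=3,suppress=True)
g=grab_frame('side');C=cloud(g)
for u in range(120,360,20):
    print(u,[C[v,u].tolist() for v in (8,90,165,175)])
s=get_state();w=grab_frame('wrist');W=cloud(w,s)
print('wrist')
for u,v in [(250,240),(250,350),(300,165),(300,260),(350,215),(450,240),(550,220),(330,350),(400,200),(470,118),(300,230),(230,100),(545,355)]: print(u,v,W[v,u])
E
```

```text
120 [[0.9265783718236902, -0.415695315325887, 0.6407062895872144], [1.4520937931625362, -1.2638310205503362, -0.1864175085648947], [1.4484761482171407, -1.0143347166416854, -0.5213180143258134], [1.4526207688979826, -0.9876622634384439, -0.5744437985739643]]
140 [[0.8667851505001674, -0.42024323846308, 0.6410016375383851], [0.9001599307288006, -0.3571946401812459, 0.4026111900476296], [1.4424706779368766, -1.2283268584699205, -0.7023384230446388], [1.4377901427463016, -1.1838263002906118, -0.7467127473166335]]
160 [[0.8068370994519245, -0.42371166158476614, 0.6417563063501492], [0.8380259679838757, -0.3695659302365507, 0.39884425674640633], [0.8990089056558299, -0.36472415273223324, 0.07980705733376636], [0.9040643852679913, -0.35463017142236597, 0.038460678010074245]]
180 [[0.7465746913837921, -0.4252114665994543, 0.6433458953835792], [0.7775763533980207, -0.3876650550426147, 0.3914699849294815], [0.8283232103592015, -0.3819853563779426, 0.0715902711637646], [0.8324811285424998, -0.37209260808965905, 0.029841112629748645]]
200 [[0.6890488275356039, -0.4342163022064597, 0.64171835498
[... 1741 characters left out ...]
5247025, 0.02606555064659344]]
340 [[0.28514935652188317, -0.1332455190886498, 0.7818423553060674], [0.2595013552887085, -0.46745076848764466, 0.3745253649304643], [0.2320595854486557, -0.4686266665680433, 0.05236906738890457], [0.229179394726017, -0.4394645261090008, 0.027900576352745343]]
wrist
250 240 [ 0.228 -0.669  0.009]
250 350 [ 0.366 -0.64   0.01 ]
300 165 [ 0.217 -0.58  -0.557]
300 260 [ 0.195 -0.628  0.112]
350 215 [ 0.172 -0.576  0.026]
450 240 [ 0.174 -0.464  0.026]
550 220 [ 0.129 -0.343  0.008]
330 350 [ 0.194 -0.619  0.225]
400 200 [ 0.28  -0.221 -0.753]
470 118 [ 0.03  -0.376 -0.191]
300 230 [ 0.195 -0.623  0.037]
230 100 [ 0.103 -0.81  -0.746]
545 355 [ 0.119 -0.603  0.321]
```

```bash
python3 - <<'E'
from h import *
np.set_printoptions(precision=3,suppress=True)
s=get_state();T=T_tool(s);print(T)
f=np.load('top.npz');f={k:f[k] for k in f};C=cloud(f)
# height map in plan: color by z
def plan(C,n,px):
    im=np.zeros((600,640,3),np.uint8)
    P=C.reshape(-1,3);c=px.reshape(-1,3)
    o=np.argsort(P[:,2]);P=P[o]
    ok=(P[:,2]>-0.1)&(P[:,2]<1.2)
    P=P[ok]
    i=((1.0-P[:,0])*500).astype(int);j=((0.3-P[:,1])*500).astype(int)
    k=(i>=0)&(i<600)&(j>=0)&(j<640)
    col=cv2.applyColorMap(np.clip(P[:,2]/0.9*255,0,255).astype(np.uint8).reshape(-1,1),cv2.COLORMAP_JET).reshape(-1,3)
    im[i[k],j[k]]=col[k]
    for x in range(0,11,1):
        cv2.putText(im,'%.1f'%(1-x*.1),(0,x*50+5),0,.35,(255,255,255)); cv2.putText(im,'%.1f'%(.3-x*.1),(x*50,590),0,.35,(255,255,255))
    cv2.imwrite('pics/'+n,im)
g=np.load('side.npz');g={k:g[k] for k in g};D=cloud(g)
w=grab_frame('wrist');W=cloud(w,s)
A=np.concatenate([C.reshape(-1,3),D.reshape(-1,3),W.reshape(-1,3)])
plan(A,'plan.png',A)
for u,v in [(530,150),(550,200),(480,260),(455,268),(500,280),(530,300),(520,320),(545,330),(320,290),(400,340),(500,250),(440,370),(550,220)]: print('top',u,v,C[v,u])
# wrist: points with z>0.05 not gripper
m=(W[...,2]>0.03)&(W[...,2]<0.2)
P=W[m];print(len(P),P.min(0),P.max(0),np.percentile(P,[1,10,50,90,99],axis=0))
E
```

```text
[[ 0.    -0.973 -0.229  0.154]
 [ 0.    -0.229  0.973 -0.657]
 [-1.    -0.    -0.     0.244]
 [ 0.     0.     0.     1.   ]]
top 530 150 [ 0.712 -0.931 -0.077]
top 550 200 [ 0.534 -0.964 -0.053]
top 480 260 [ 0.306 -0.471  0.482]
top 455 268 [ 0.299 -0.465  0.364]
top 500 280 [ 0.258 -0.393  0.72 ]
top 530 300 [ 0.227 -0.441  0.71 ]
top 520 320 [ 0.199 -0.416  0.722]
top 545 330 [ 0.177 -0.499  0.64 ]
top 320 290 [ 0.249 -0.117  0.82 ]
top 400 340 [ 0.182 -0.226  0.768]
top 500 250 [ 0.321 -0.494  0.525]
top 440 370 [ 0.142 -0.273  0.779]
top 550 220 [ 0.356 -0.523  0.652]
7910 [ 0.171 -0.639  0.03 ] [ 0.282 -0.481  0.2  ] [[ 0.172 -0.639  0.032]
 [ 0.176 -0.633  0.045]
 [ 0.19  -0.595  0.096]
 [ 0.197 -0.509  0.149]
 [ 0.259 -0.486  0.199]]
```

View pics/plan.png

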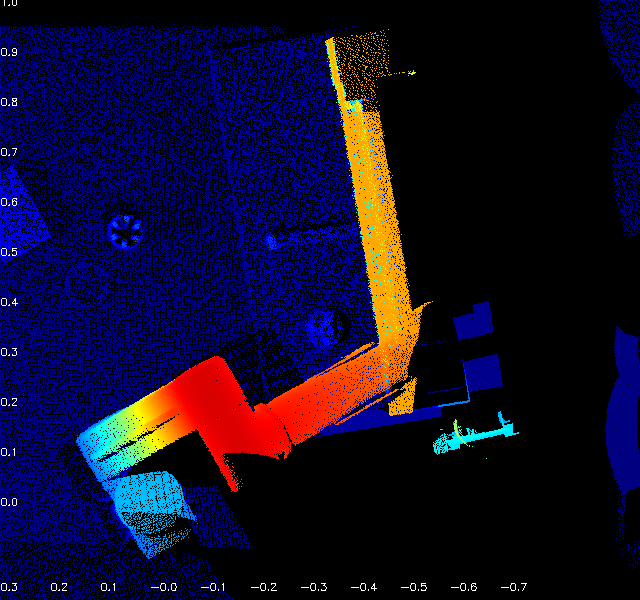

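The gripper starts outdoors, beside the end of the wall (x≈0.18). I'll lift it, back it away from the wall, turn it a quarter, and then bring it round the end into the room.

Call:
{"fn": "step_arm", "kwargs": {"deltas": [[-1.5,2,0,0,0],[-3,4,0,0,0],[-4.5,6,0,0,0],[-6,8,0,0,0],[-6,9.5,0,7,0],[-6,9.5,0,14,0],[-6,9.5,0,21,0],[-6,9.5,0,28,0],[-6,9.5,0,35,0],[-6,9.5,0,42,0]]}}

```text
t: 2.58
eef_pos: [0.0618, -0.6788, 0.3036]
ee_rot: [-0.072, 1.571, 0.99]
force: [-0.1, 0.4, -0.2]
width: 0.0875
```

Call:
{"fn": "step_arm", "kwargs": {"deltas": [[0,0.6,0.4,7,0],[0,1.2,1.0,14,0],[0,1.8,1.8,21,0],[0,2.4,2.6,28,0],[0,3.0,3.6,35,0],[0,3.5,4.6,42,0],[0,4.0,5.6,48,0],[0,4.4,6.7,48,0],[0,5.3,8.2,48,0],[0,6.2,9.8,48,0]]}}

```text
t: 3.42
eef_pos: [0.0548, -0.5624, 0.3033]
ee_rot: [1.85, 1.57, 2.085]
force: [-0.1, -0.6, 0.3]
width: 0.0876
```

```bash
python3 - <<'E'
from h import *
np.set_printoptions(precision=3,suppress=True)
s=get_state();print(s['t'],s['q'],s['eef_pos'],s['force']);print(T_tool(s))
f=grab_frame('wrist');save(f,'w1.png')
f=grab_frame('top');save(f,'t1.png')
E
```

```text
3.4167 [-1.127  0.144 -0.14   0.    -1.287 -1.78 ] [ 0.055 -0.562  0.303] [-0.083 -0.575  0.305]
[[-0.    -0.233  0.973  0.055]
 [ 0.     0.973  0.233 -0.562]
 [-1.     0.    -0.     0.303]
 [ 0.     0.     0.     1.   ]]
```

View pics/t1.png

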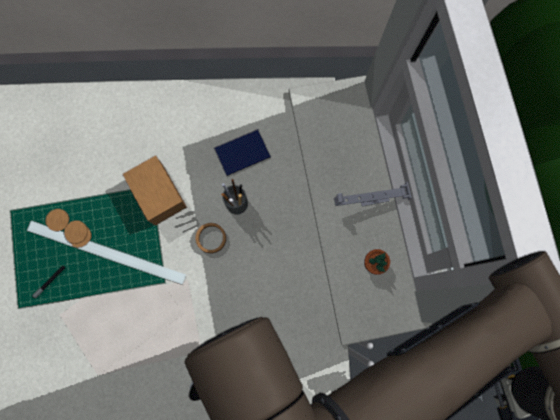

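Call:
{"fn": "step_arm", "kwargs": {"deltas": [[0,2.5,0.6,0,0],[0,5,1.2,0,0],[0,7.5,1.8,0,0],[0,10,2.4,0,0],[0,12.5,3,0,0],[0,14,4,0,0],[0,14,6.5,0,0],[0,14,9,0,0],[0,14,11.5,0,0],[0,14,14,0,0]]}}

```text
t: 4.35
eef_pos: [0.1602, -0.3945, 0.3041]
ee_rot: [-1.065, 1.569, -0.831]
force: [0.3, -0.1, -0.7]
width: 0.0876
```

Call:
{"fn": "step_arm", "kwargs": {"deltas": [[0,0.7,3,0,0],[0,1.4,6,-7,0],[0,2.1,9.5,-14,0],[0,2.8,13,-21,0],[0,3.5,16.5,-28,0],[0,4.2,20,-35,0],[0,4.9,23.5,-42,0],[0,5.6,27,-49,0],[0,6.4,30,-56,0],[0,6.4,32,-63,0]]}}

```text
t: 5.18
eef_pos: [0.4585, -0.2575, 0.3035]
ee_rot: [-1.249, 1.57, 0.092]
force: [-0.2, -0.8, 0.2]
width: 0.0879
```

Call:
{"fn": "step_arm", "kwargs": {"deltas": [[0,0,0,-7,0],[0,0,0,-14,0],[0,0,0,-21,0],[0,0,0,-27,0],[0,0,0,-27,0],[0,0,0,-27,0],[0,0,0,-27,0],[0,0,0,-27,0],[0,0,0,-27,0],[0,0,0,-27,0]]}}

```text
t: 6.02
eef_pos: [0.4559, -0.2593, 0.3036]
ee_rot: [-2.08, 1.571, -0.279]
force: [-0.1, 0.3, 0.1]
width: 0.0874
```

```bash
python3 - <<'E'
from h import *
np.set_printoptions(precision=3,suppress=True)
s=get_state();print(s['t'],s['q'],s['eef_pos'],s['force']);print(T_tool(s))
f=grab_frame('wrist');save(f,'w2.png');np.savez('w2.npz',s=s['eef_pos'],r=s['ee_rot'],**f)
W=cloud(f,s)
for t in ['stay_handle','stay_pivot','stay_hole','pin_plate']:
    b=masks_of(t,'wrist');print(t,[(np.round(x['extent']),round(x['conf'],2)) for x in b[:3]])
E
```

```text
6.0167 [-0.143  0.074 -0.22   0.    -1.277 -1.198] [ 0.456 -0.259  0.304] [-0.088  0.263  0.085]
[[ 0.    -0.974 -0.228  0.456]
 [-0.    -0.228  0.974 -0.259]
 [-1.    -0.    -0.     0.304]
 [ 0.     0.     0.     1.   ]]
stay_handle [(array([ 86., 211., 285., 283.]), 0.95), (array([138., 202., 209., 224.]), 0.49)]
stay_pivot [(array([ 88., 210., 290., 281.]), 0.64)]
stay_hole [(array([ 89., 207., 285., 279.]), 0.58)]
pin_plate [(array([136., 203., 206., 223.]), 0.66)]
```

View pics/w2.png

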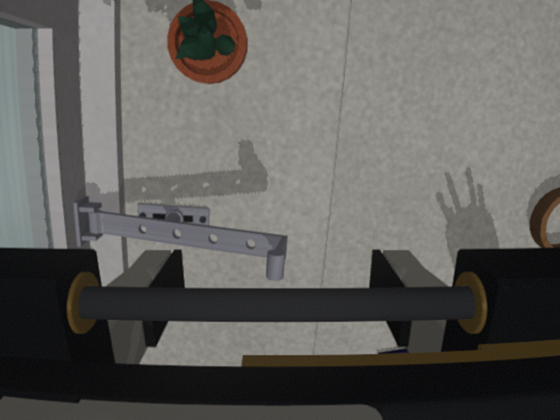

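```bash
python3 - <<'E'
import cv2
a=cv2.imread('pics/w2.png')[190:290,70:300]
cv2.imwrite('pics/w2z.png',cv2.resize(a,None,fx=3.4,fy=3.4,interpolation=cv2.INTER_CUBIC))
E
```

```text
(no output)
```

View pics/w2z.png

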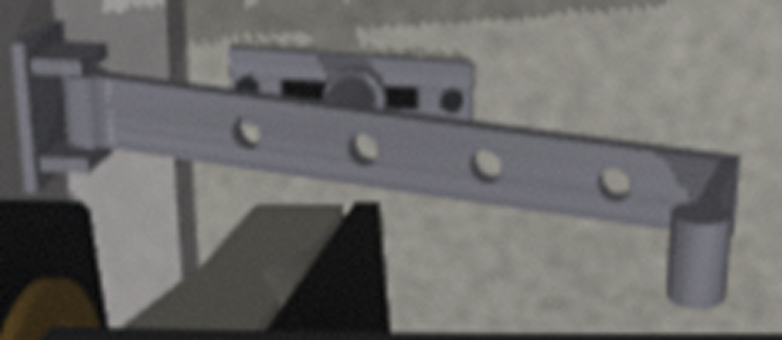

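The wrist picture shows the holes at (143,229), (177,233), (213,238) and (251,244), the roll at (275,266), the plate centred near (173,217), and the post's shoulder near (174,217). I'll fit the stay geometry to those points.

```bash
cat > fit.py <<'E'
from h import *
from scipy.optimize import least_squares
np.set_printoptions(precision=4,suppress=True)
ld=lambda n:{k:v for k,v in np.load(n).items()}
def bar(px,py,psi,th,phi):
    # window-frame: o outdoors dir
    o=np.array([np.cos(psi),np.sin(psi),0]);z=np.array([0,0,1.])
    P=np.array([px,py,.345-.283*np.cos(th)])
    d=-o*np.cos(phi)+z*np.sin(phi); n=o*np.sin(phi)+z*np.cos(phi)
    return o,P,d,n
if __name__=='__main__':
    w=ld('w2.npz');s=dict(eef_pos=w['s'],ee_rot=w['r']);t=ld('top.npz')
    hw=np.array([[142.9,228.8],[177.1,233.5],[213.2,238.5],[251.2,243.8]]);hd=[275.3,265.6]
    ht=np.array([[385.4,194.3],[372.6,196.2],[359.2,198],[346.2,200]])
    L=[.06,.1,.14,.18]
    for mode in ('wrist','top','both'):
        def res(p):
            o,P,d,n=bar(p[0],p[1],p[2],.1,p[3])
            H=np.array([P+d*l+n*.003 for l in L]);h=P+d*.213+n*.043
            r=[]
            if mode!='top': r+=[(w2px(w,H,s)-hw).ravel(),(w2px(w,h,s)-hd).ravel()]
            if mode!='wrist': r+=[(w2px(t,H)-ht).ravel()]
            return np.concatenate(r)
        q=least_squares(res,[.53,-.45,-1.47,.1]);p=q.x
        o,P,d,n=bar(*p[:3],.1,p[3])
        print(mode,p,'rms',np.sqrt(np.mean(q.fun**2)),'pivot',P,'handle',P+d*.213+n*.043,'o',o)
    zc=lambda uv,z:(lambda o,d:o+d*((z-o[2])/d[:,2:]))(*rays(w,np.array(uv,float),s))
    print('plate c',zc([[172.8,217.1]],.029),'post',zc([[174.4,216.8]],.061),'corners',zc([[138.2,203.8],[209.1,208.2]],.029))
E
python3 fit.py
```

```text
wrist [ 0.5488 -0.4413 -1.3967  0.2244] rms 0.22891037784010645 pivot [ 0.5488 -0.4413  0.0634] handle [ 0.5145 -0.2462  0.1527] o [ 0.1732 -0.9849  0.    ]
top [ 0.545  -0.449  -1.4286  0.1061] rms 0.08431810223586982 pivot [ 0.545  -0.449   0.0634] handle [ 0.5156 -0.2438  0.1287] o [ 0.1417 -0.9899  0.    ]
both [ 0.548  -0.4408 -1.3947  0.2362] rms 0.6866517304343749 pivot [ 0.548  -0.4408  0.0634] handle [ 0.5135 -0.2469  0.1551] o [ 0.1752 -0.9845  0.    ]
plate c [[ 0.5375 -0.3658  0.029 ]] post [[ 0.5249 -0.3572  0.061 ]] corners [[ 0.5308 -0.4088  0.029 ]
 [ 0.5168 -0.3256  0.029 ]]
```

```bash
cat > ov.py <<'E'
from fit import *
w=ld('w2.npz');s=dict(eef_pos=w['s'],ee_rot=w['r'])
im=cv2.imread('pics/w2z.png')
pj=lambda P:(w2px(w,P,s)-[70,190])*3.4
a=np.linspace(0,6.28,40)
C=np.array([.5358,-.3658]);o=np.array([.1732,-.985])
def circ(c,r,z,col):
    P=np.c_[c[0]+r*np.cos(a),c[1]+r*np.sin(a),np.full(40,z)]
    cv2.polylines(im,[pj(P).astype(np.int32)],True,col,1)
for off,col in ((0,(0,0,255)),(.006,(0,255,0)),(-.006,(255,0,0))):
    circ(C+o*off,.008,.061,col);circ(C+o*off,.004,.073,col)
circ(C,.008,.03,(0,255,255))
cv2.imwrite('pics/ov.png',im)
E
python3 ov.py
```

```text
(no output)
```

View pics/ov.png

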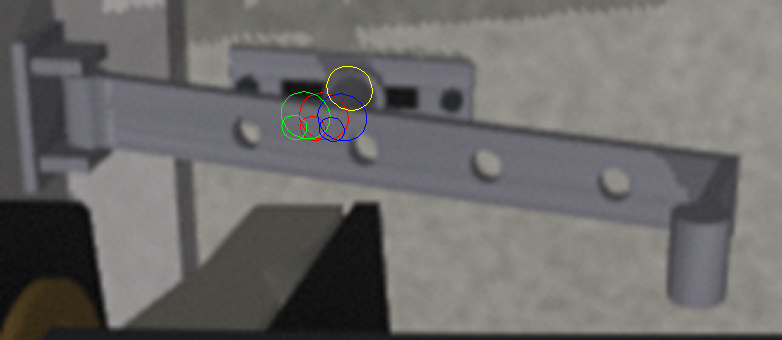

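Overlay: the visible disc is the post's base, about 2–5 mm roomward of the plate's centre, so the pin now lies roughly 80 mm from the pivot, between holes 1 and 2. Next I'll move above the roll.

Call:
{"fn": "step_arm", "kwargs": {"deltas": [[0,-1.5,0,0,0.2],[1,-3,0,1,0.4],[3,-4.5,0,2,0.4],[5,-6,0,3,0.4],[7,-6,0,3,0.4],[9,-6,0,3,0.4],[10.5,-6,0,3,0.4],[11,-6,0,3,0.4],[11,-6,0,3,0.4],[11,-6,0,3,0.4]]}}

```text
t: 7.1
eef_pos: [0.5149, -0.2457, 0.1941]
ee_rot: [-2.87, 1.57, -1.12]
force: [-0.2, 0.7, 0.8]
width: 0.0527
```

```bash
python3 - <<'E'
from h import *
np.set_printoptions(precision=3,suppress=True)
s=get_state();print(s['t'],s['eef_pos'],s['force'],s['width']);print(T_tool(s))
f=grab_frame('wrist');save(f,'w3.png');np.savez('w3.npz',s=s['eef_pos'],r=s['ee_rot'],**f)
E
```

```text
7.1 [ 0.515 -0.246  0.194] [-0.234  0.696  0.766] 0.05266802646472435
[[ 0.    -0.984 -0.178  0.515]
 [-0.    -0.178  0.984 -0.246]
 [-1.    -0.    -0.001  0.194]
 [ 0.     0.     0.     1.   ]]
```

View pics/w3.png

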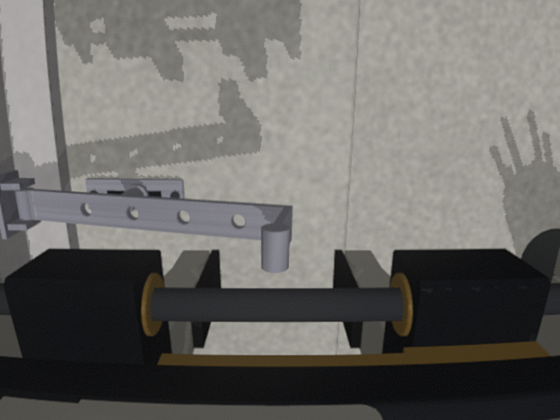

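The roll at (275,248) sits centred between the fingers (pads at 219 and 334). I'll refit from this closer view.

```bash
python3 - <<'E'
from fit import *
w=ld('w3.npz');s=dict(eef_pos=w['s'],ee_rot=w['r'])
hw=np.array([[87,209],[134,212.5],[184,216.5],[239,221]]);hd=[275,249]
w2=ld('w2.npz');s2=dict(eef_pos=w2['s'],ee_rot=w2['r'])
hw2=np.array([[142.9,228.8],[177.1,233.5],[213.2,238.5],[251.2,243.8]]);hd2=[275.3,265.6]
def res(p):
    o,P,d,n=bar(p[0],p[1],p[2],p[4],p[3]);H=np.array([P+d*l+n*.003 for l in (.06,.1,.14,.18)]);h=P+d*.213+n*.043
    return np.concatenate([(w2px(a,H,b)-c).ravel() for a,b,c in ((w,s,hw),(w2,s2,hw2))]+[(w2px(w,h,s)-hd).ravel(),(w2px(w2,h,s2)-hd2).ravel(),[(p[4]-.1)/.1]])
q=least_squares(res,[.53,-.45,-1.47,.1,.1]);p=q.x;o,P,d,n=bar(p[0],p[1],p[2],p[4],p[3])
print(p,q.fun.round(1),P,P+d*.213+n*.043)
W=cloud(w,s)
print('roll top',np.median(W[235:265,270:281].reshape(-1,3),axis=0),'bar', [W[v,u] for u,v in ((60,203),(110,208),(160,212),(210,217))])
E
```

```text
[ 0.5492 -0.4415 -1.4025  0.2182  0.0289] [-0.6 -0.4 -1.3  0.  -0.2  0.3  0.6  0.3  0.3 -0.1  0.3  0.3  0.4  0.5
  0.5  0.7  0.1 -0.8  0.2  0.  -0.7] [ 0.5492 -0.4415  0.0621] [ 0.5159 -0.2456  0.1502]
roll top [ 0.5162 -0.2457  0.1516] bar [array([ 0.5416, -0.4095,  0.0705]), array([ 0.5355, -0.366 ,  0.0786]), array([ 0.5287, -0.3261,  0.0876]), array([ 0.5235, -0.2896,  0.095 ])]
```

Call:
{"fn": "step_arm", "kwargs": {"deltas": [[1,0,0,0,0.4],[2,0,0,0,0.4],[3,0,0,0,0.4],[4,0,0,0,0.4],[4.6,0,0,0,0.4],[5,0,0,0,0.4],[5,0,0,0,0.6],[5,0,0,0,0.8],[5,0,0,0,1],[5,0,0,0,1]], "squeeze": 20}}

```text
t: 7.98
eef_pos: [0.5147, -0.2456, 0.1441]
ee_rot: [-1.979, 1.57, -0.23]
force: [-0.4, 1.0, -0.5]
width: 0.0315
```

Call:
{"fn": "step_arm", "kwargs": {"deltas": [[0,0,0,0,1],[0,0,0,0,1],[0,0,0,0,1],[0,0,0,0,1],[0,0,0,0,1],[0,0,0,0,1],[0,0,0,0,1],[0,0,0,0,1],[0,0,0,0,1],[0,0,0,0,1]]}}

```text
t: 8.82
eef_pos: [0.5145, -0.2455, 0.1437]
ee_rot: [-1.814, 1.57, -0.064]
force: [0.4, -0.3, 2.3]
width: 0.0154
```

```bash
python3 - <<'E'
from h import *
np.set_printoptions(precision=3,suppress=True)
s=get_state();print(s['t'],s['eef_pos'],s['force'],s['moment'],s['width'])
f=grab_frame('side');save(f,'s2.png')
a=f['pixels'][140:210,220:330];cv2.imwrite('pics/s2z.png',cv2.cvtColor(cv2.resize(a,None,fx=7,fy=7,interpolation=cv2.INTER_CUBIC),cv2.COLOR_RGB2BGR))
E
```

```text
8.8167 [ 0.514 -0.245  0.144] [ 0.374 -0.347  2.255] [ 0.139 -0.125 -0.11 ] 0.01535763125083116
```

View pics/s2z.png

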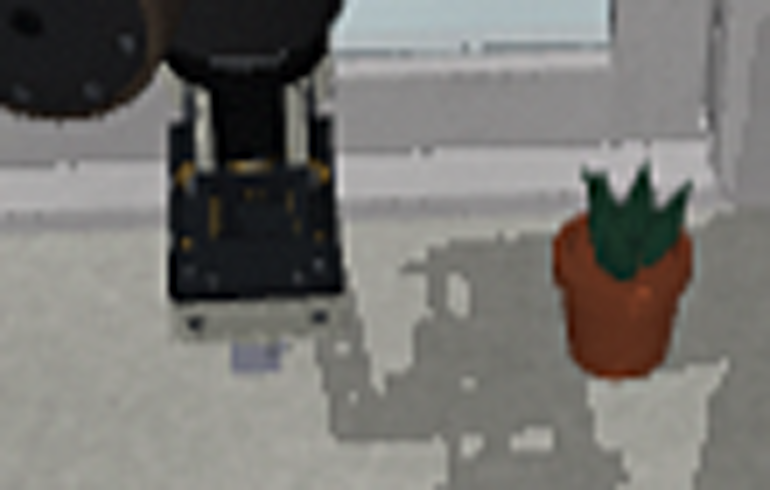

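Gripped at 15.4 mm. Now I'll lift the stay clear and push outward (−z of the tool is outdoors).

Call:
{"fn": "step_arm", "kwargs": {"deltas": [[-0.4,0,-0.1,0,1],[-0.9,0,-0.3,0,1],[-1.4,0,-0.5,0,1],[-1.9,0,-0.7,0,1],[-2.4,0,-0.9,0,1],[-2.8,0,-1.1,0,1],[-3,0,-1.3,0,1],[-3,0,-1.3,0,1],[-3,0,-1.3,0,1],[-3,0,-1.3,0,1]]}}

```text
t: 9.7
eef_pos: [0.5164, -0.2582, 0.1733]
ee_rot: [0.82, 1.57, 2.569]
force: [1.4, 1.4, -2.4]
width: 0.0153
```

```bash
python3 - <<'E'
from h import *
np.set_printoptions(precision=3,suppress=True)
s=get_state();print(s['t'],s['eef_pos'],s['force'],s['moment'],s['width'])
f=grab_frame('wrist');save(f,'w4.png');np.savez('w4.npz',s=s['eef_pos'],r=s['ee_rot'],**f)
E
```

```text
9.7 [ 0.516 -0.258  0.173] [ 1.409  1.411 -2.39 ] [ 0.674 -0.537 -0.106] 0.015344976309279829
```

View pics/w4.png

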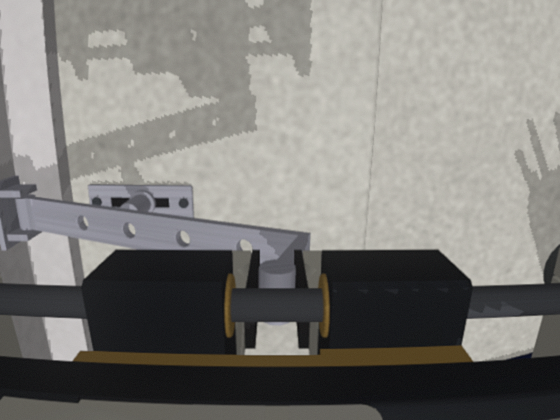

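Call:
{"fn": "step_arm", "kwargs": {"deltas": [[0,0,-0.5,0,1],[0,0,-1.1,0,1],[0,0,-1.7,0,1],[0,0,-2.3,0,1],[0,0,-2.9,0,1],[0.5,0,-3.4,0,1],[1,0,-3.8,0,1],[1.5,0,-4.1,0,1],[2,0,-4.2,0,1],[2,0,-4.2,0,1]]}}

```text
t: 10.58
eef_pos: [0.5235, -0.2999, 0.1521]
ee_rot: [1.175, 1.569, 2.924]
force: [-2.7, 1.2, 0.3]
width: 0.0156
```

```bash
python3 - <<'E'
from h import *
np.set_printoptions(precision=3,suppress=True)
s=get_state();print(s['t'],s['eef_pos'],s['force'],s['moment'],s['width'])
f=grab_frame('wrist');save(f,'w5.png');np.savez('w5.npz',s=s['eef_pos'],r=s['ee_rot'],**f)
a=f['pixels'][170:270,0:320];cv2.imwrite('pics/w5z.png',cv2.cvtColor(cv2.resize(a,None,fx=2.5,fy=2.5,interpolation=cv2.INTER_CUBIC),cv2.COLOR_RGB2BGR))
f=grab_frame('top');a=f['pixels'][170:230,310:430];cv2.imwrite('pics/t5z.png',cv2.cvtColor(cv2.resize(a,None,fx=6,fy=6,interpolation=cv2.INTER_CUBIC),cv2.COLOR_RGB2BGR))
E
```

```text
10.5833 [ 0.523 -0.3    0.152] [-2.747  1.152  0.33 ] [ 0.233  1.085 -0.043] 0.015597075128160075
```

View pics/w5z.png

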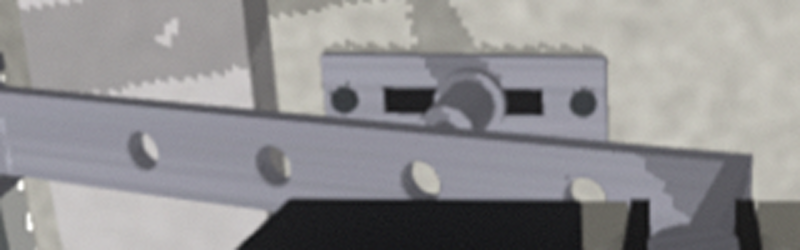

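View pics/t5z.png

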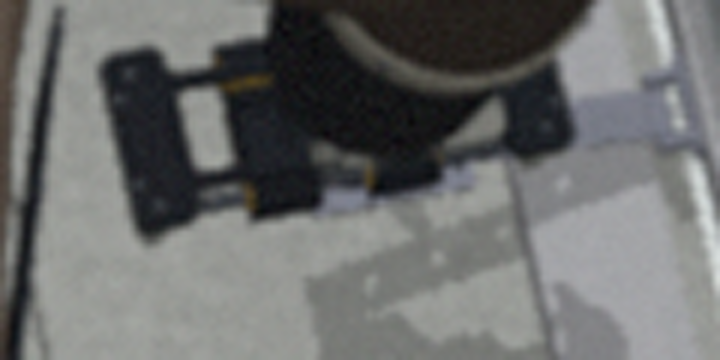

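The post and shoulder are now visible at about (180,215), with the third hole at (168,242). I'll work out the pin's place and the remaining offset.

```bash
cat > m5.py <<'E'
from fit import *
w=ld('w5.npz');s=dict(eef_pos=w['s'],ee_rot=w['r'])
un=lambda x,y:[x/2.5,170+y/2.5]
zc=lambda uv,z:(lambda o,d:o+d*((z-o[2])/d[:,2:]))(*rays(w,np.array(uv,float),s))
W=cloud(w,s)
o=np.array([np.cos(-1.4),np.sin(-1.4),0]);la=np.array([-o[1],o[0],0])
X=lambda P:np.c_[P@o,P@la,P[:,2]]
print('screws',X(zc([un(345,100),un(583,103)],.029)),'ends',X(zc([un(323,100),un(607,103)],.029)))
print('flange c z.029/.035',X(zc([un(472,103)],.029)),X(zc([un(472,103)],.035)))
print('flange edges',X(zc([un(437,98),un(506,103)],.033)))
print('shoulder left edge',X(zc([un(425,118)],.061)),'top',X(zc([un(448,106)],.061)),'right',X(zc([un(472,118)],.061)))
H=[un(144,151),un(274,165),un(421,180)]
def res(p):
    o_,P,d,n=bar(*p[:2],-1.4,p[3],p[2]);Q=np.array([P+d*l+n*.003 for l in (.06,.1,.14)])
    h=P+d*.213+n*.043
    return np.concatenate([(w2px(w,Q,s)-H).ravel(),(h-(np.array(s['eef_pos'])+[0,0,.002]))*1500*[0,0,1],[(p[3]-.28)/.1]])
q=least_squares(res,[.56,-.5,.15,.28]);o_,P,d,n=bar(*q.x[:2],-1.4,q.x[3],q.x[2])
print(q.x,q.fun.round(2));print('bar pivot,hole(mid),handle',X(np.array([P,P+d*.14,P+d*.213+n*.043])),'tcp',X(np.array([s['eef_pos']])))
E
python3 m5.py
```

```text
screws [[0.4882 0.468  0.029 ]
 [0.416  0.4684 0.029 ]] ends [[0.495  0.4681 0.029 ]
 [0.4089 0.4684 0.029 ]]
flange c z.029/.035 [[0.4494 0.4687 0.029 ]] [[0.4479 0.4669 0.035 ]]
flange edges [[0.4587 0.466  0.033 ]
 [0.4383 0.4674 0.033 ]]
shoulder left edge [[0.4544 0.4635 0.061 ]] top [[0.448  0.4602 0.061 ]] right [[0.4418 0.4634 0.061 ]]
[ 0.5586 -0.4926  0.2275  0.125 ] [-0.7  -0.21 -0.14 -0.02  0.71  0.27  0.    0.    0.02 -1.55]
bar pivot,hole(mid),handle [[0.5804 0.4667 0.0642]
 [0.444  0.4667 0.0958]
 [0.3826 0.4667 0.1541]] tcp [[0.3845 0.4649 0.1521]]
```

Pin at o≈0.448 along the outdoor axis. The handle should touch the pin's top around o≈0.376–0.380, at z≈0.12. I'll lower to just above that, a little to the outdoor side.

Call:
{"fn": "step_arm", "kwargs": {"deltas": [[0.3,0,0.1,0,1],[0.7,0,0.2,0,1],[1.1,0,0.3,0,1],[1.5,0,0.35,0,1],[1.8,0,0.35,0,1],[2.1,0,0.35,0,1],[2.3,0,0.35,0,1],[2.5,0,0.35,0,1],[2.6,0,0.35,0,1],[2.6,0,0.35,0,1]]}}

```text
t: 11.52
eef_pos: [0.5229, -0.2958, 0.1274]
ee_rot: [1.015, 1.57, 2.764]
force: [-5.3, 2.2, 1.4]
width: 0.0154
```

```bash
python3 - <<'E'
from h import *
np.set_printoptions(precision=4,suppress=True)
s=get_state();print(s['t'],s['eef_pos'],s['force'],s['moment'],s['width'],s['joint_efforts'])
f=grab_frame('wrist');save(f,'w6.png');np.savez('w6.npz',s=s['eef_pos'],r=s['ee_rot'],**f)
a=f['pixels'][170:270,0:320];cv2.imwrite('pics/w6z.png',cv2.cvtColor(cv2.resize(a,None,fx=2.5,fy=2.5,interpolation=cv2.INTER_CUBIC),cv2.COLOR_RGB2BGR))
for i in range(4):
    f=grab_frame('side');s=get_state();print(s['t'],s['force'])
E
```

```text
11.5167 [ 0.5229 -0.2958  0.1274] [-5.3259  2.193   1.4139] [0.6843 1.6751 0.008 ] 0.015371730651527698 [  0.2936 -52.0826  27.8605   6.7056   1.7256   0.0386]
11.6167 [-5.3731  2.4628  0.532 ]
11.6667 [-5.355   1.4683  0.4268]
11.7167 [-4.6281  2.4239 -0.549 ]
11.7667 [-5.3548  2.7239  0.9694]
```

View pics/w6z.png

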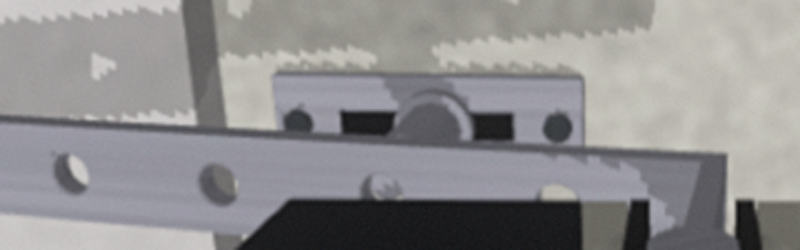

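Hole 3, at about (152,245), already shows grey metal through it, so it is nearly over the pin. There is 5 N of side load, so I'll ease that first by shifting slightly along +y of the tool, and lower a little.

Call:
{"fn": "step_arm", "kwargs": {"deltas": [[0,0.05,0,0,1],[0,0.1,0,0,1],[0,0.1,0,0,1],[0.1,0.1,0,0,1],[0.1,0.1,0,0,1],[0.2,0.1,0,0,1],[0.2,0.1,0,0,1],[0.3,0.1,0,0,1],[0.3,0.1,0,0,1],[0.3,0.1,0,0,1]]}}

```text
t: 12.6
eef_pos: [0.5228, -0.2964, 0.1246]
ee_rot: [-1.952, 1.57, -0.203]
force: [-0.7, 2.9, 0.3]
width: 0.0153
```

```bash
cat > st.py <<'E'
from h import *
np.set_printoptions(precision=4,suppress=True)
F=[]
for i in range(3):
    s=get_state();F.append(s['force']);
    if i<2: grab_frame('side')
o=np.array([np.cos(-1.4),np.sin(-1.4),0])
print(s['t'],s['eef_pos'],'o',s['eef_pos']@o,'F',np.mean(F,0),F[-1],s['moment'],s['width'])
E
python3 st.py
```

```text
12.7 [ 0.5228 -0.2964  0.1246] o 0.3809893253560804 F [-0.2229  3.1554  0.7338] [0.476  3.5411 0.3047] [ 0.7836 -0.0304 -0.0584] 0.014889654272067775
```

Call:
{"fn": "step_arm", "kwargs": {"deltas": [[0.05,0,0,0,1],[0.1,0,0,0,1],[0.15,0,0,0,1],[0.2,0,0,0,1],[0.25,0,0,0,1],[0.3,0,0,0,1],[0.35,0,0,0,1],[0.4,0,0,0,1],[0.4,0,0,0,1],[0.4,0,0,0,1]]}}

```text
t: 13.53
eef_pos: [0.5227, -0.2964, 0.1206]
ee_rot: [-1.985, 1.57, -0.236]
force: [2.0, 2.9, 0.3]
width: 0.0151
```

```bash
python3 st.py
```

```text
13.6333 [ 0.5227 -0.2964  0.1206] o 0.380944410673827 F [2.1413 3.0401 0.6126] [2.1867 3.8935 0.3971] [ 0.9588 -0.817  -0.043 ] 0.01522535007206122
```

Call:
{"fn": "step_arm", "kwargs": {"deltas": [[0.05,-0.05,0,0,1],[0.05,-0.05,0,0,1],[0.1,-0.05,0,0,1],[0.1,-0.05,0,0,1],[0.15,-0.05,0,0,1],[0.15,-0.05,0,0,1],[0.2,-0.05,0,0,1],[0.2,-0.05,0,0,1],[0.2,-0.05,0,0,1],[0.2,-0.05,0,0,1]]}}

```text
t: 14.47
eef_pos: [0.5227, -0.2962, 0.1185]
ee_rot: [0.928, 1.57, 2.677]
force: [-0.9, 4.0, 1.3]
width: 0.0155
```

```bash
python3 st.py
```

```text
14.5667 [ 0.5227 -0.2962  0.1184] o 0.3807199315479865 F [-0.3121  4.7337  0.8371] [0.3285 5.1143 0.7976] [ 1.6757  0.0657 -0.0131] 0.015153445539338246
```

Call:
{"fn": "step_arm", "kwargs": {"deltas": [[0.05,0,0,0,1],[0.05,0,0,0,1],[0.1,0,0,0,1],[0.1,0,0,0,1],[0.15,0,0,0,1],[0.15,0,0,0,1],[0.2,0,0,0,1],[0.2,0,0,0,1],[0.2,0,0,0,1],[0.2,0,0,0,1]]}}

```text
t: 15.4
eef_pos: [0.5227, -0.2959, 0.1165]
ee_rot: [0.531, 1.57, 2.28]
force: [-1.2, 8.0, 2.0]
width: 0.0152
```

```bash
python3 st.py
```

```text
15.5 [ 0.5226 -0.2959  0.1165] o 0.3803802869088401 F [-1.0365  7.2896  2.4401] [-1.1181  7.0636  2.6727] [ 2.3438  0.2083 -0.0936] 0.015190885841193904
```

Fy rises along with Fz, which suggests the pin's edge is bearing on the hole's room side. I'll ease 2 mm roomward without lowering.

Call:
{"fn": "step_arm", "kwargs": {"deltas": [[0,0,0.03,0,1],[0,0,0.06,0,1],[0,0,0.09,0,1],[0,0,0.12,0,1],[0,0,0.15,0,1],[0,0,0.18,0,1],[0,0,0.2,0,1],[0,0,0.2,0,1],[0,0,0.2,0,1],[0,0,0.2,0,1]]}}

```text
t: 16.33
eef_pos: [0.5225, -0.2944, 0.1165]
ee_rot: [1.302, 1.571, 3.051]
force: [-1.0, 1.6, -0.8]
width: 0.0155
```

```bash
python3 st.py; python3 - <<'E'
from h import *
s=get_state()
f=grab_frame('wrist');save(f,'w7.png');np.savez('w7.npz',s=s['eef_pos'],r=s['ee_rot'],**f)
a=f['pixels'][170:270,0:320];cv2.imwrite('pics/w7z.png',cv2.cvtColor(cv2.resize(a,None,fx=2.5,fy=2.5,interpolation=cv2.INTER_CUBIC),cv2.COLOR_RGB2BGR))
E
```

```text
16.4333 [ 0.5225 -0.2943  0.1165] o 0.3788506100262327 F [-0.9571  1.4971 -0.3806] [-1.1013  1.9495  0.1727] [ 0.3466  0.2702 -0.0515] 0.015418641288305472
```

View pics/w7z.png

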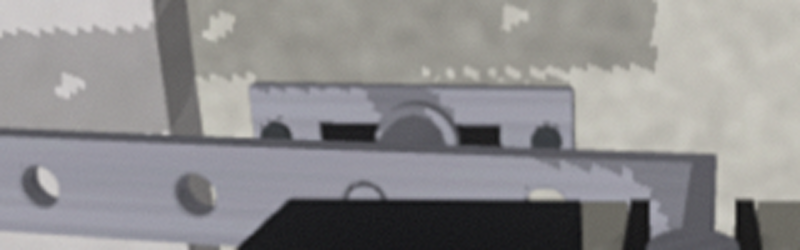

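The picture shows hole 3, at about (146,247), filled evenly by the pin, and the forces are relaxed. I'll follow it down with a little roomward drift.

Call:
{"fn": "step_arm", "kwargs": {"deltas": [[0.05,0,0.01,0,1],[0.1,0,0.02,0,1],[0.15,0,0.03,0,1],[0.2,0,0.04,0,1],[0.25,0,0.05,0,1],[0.3,0,0.06,0,1],[0.35,0,0.07,0,1],[0.4,0,0.08,0,1],[0.4,0,0.08,0,1],[0.4,0,0.08,0,1]]}}

```text
t: 17.32
eef_pos: [0.5223, -0.2935, 0.1124]
ee_rot: [0.787, 1.57, 2.536]
force: [-1.7, 2.3, -0.3]
width: 0.0151
```

```bash
python3 st.py
```

```text
17.4167 [ 0.5224 -0.2935  0.1125] o 0.3780097378915353 F [-1.5034  3.2218  0.0841] [-1.6526  2.8803  0.956 ] [ 0.8653  0.5141 -0.0824] 0.015198599878247265
```

Still free. I'll go on.

Call:
{"fn": "step_arm", "kwargs": {"deltas": [[0.05,0.02,0.03,0,1],[0.1,0.03,0.05,0,1],[0.15,0.03,0.06,0,1],[0.2,0.03,0.07,0,1],[0.25,0.03,0.08,0,1],[0.3,0.03,0.09,0,1],[0.35,0.03,0.1,0,1],[0.4,0.03,0.12,0,1],[0.4,0.03,0.12,0,1],[0.4,0.03,0.12,0,1]]}}

```text
t: 18.25
eef_pos: [0.5221, -0.2924, 0.1086]
ee_rot: [-1.704, 1.571, 0.045]
force: [0.3, 0.7, 0.2]
width: 0.0154
```

```bash
python3 st.py
```

```text
18.35 [ 0.5221 -0.2924  0.1086] o 0.37690014281330936 F [0.2665 1.5158 0.0661] [-0.2197  2.3986 -0.4238] [ 0.4677 -0.1785 -0.1214] 0.015061187925355556
```

Call:
{"fn": "step_arm", "kwargs": {"deltas": [[0.05,0,0.01,0,1],[0.1,0,0.02,0,1],[0.15,0,0.03,0,1],[0.2,0,0.04,0,1],[0.25,0,0.05,0,1],[0.3,0,0.06,0,1],[0.35,0,0.07,0,1],[0.4,0,0.08,0,1],[0.4,0,0.08,0,1],[0.4,0,0.08,0,1]]}}

```text
t: 19.18
eef_pos: [0.5221, -0.292, 0.1061]
ee_rot: [-2.443, 1.569, -0.693]
force: [-3.1, 4.2, 11.2]
width: 0.0151
```

```bash
python3 st.py
```

```text
19.2833 [ 0.5221 -0.292   0.1061] o 0.37644719559315587 F [-2.6938  3.3517 11.444 ] [-2.1549  2.4503 11.8571] [ 1.1668  0.9181 -0.0495] 0.01517081457590039
```

Call:
{"fn": "step_arm", "kwargs": {"deltas": [[-0.05,0,0,0,1],[-0.1,0,0,0,1],[-0.15,0,0,0,1],[-0.15,0,0,0,1],[-0.15,0,0,0,1],[-0.15,0,0,0,1],[-0.15,0,0,0,1],[-0.15,0,0,0,1],[-0.15,0,0,0,1],[-0.15,0,0,0,1]]}}

```text
t: 20.12
eef_pos: [0.522, -0.2919, 0.1063]
ee_rot: [-2.455, 1.57, -0.706]
force: [0.5, 0.2, 5.2]
width: 0.0152
```

```bash
python3 st.py; python3 - <<'E'
from h import *
s=get_state()
f=grab_frame('wrist');save(f,'w8.png');np.savez('w8.npz',s=s['eef_pos'],r=s['ee_rot'],**f)
a=f['pixels'][170:270,0:320];cv2.imwrite('pics/w8z.png',cv2.cvtColor(cv2.resize(a,None,fx=2.5,fy=2.5,interpolation=cv2.INTER_CUBIC),cv2.COLOR_RGB2BGR))
W=cloud(f,s)
P=np.median
for u,v in ((20,237),(50,238),(110,240),(125,242),(165,243),(190,242),(230,242)): print(u,v,W[v-1:v+2,u-2:u+3].reshape(-1,3).mean(0).round(4))
E
```

```text
20.2167 [ 0.5221 -0.2919  0.1063] o 0.37635426722959064 F [ 0.2982 -0.1651  5.3142] [ 0.1752 -0.4534  5.0334] [-0.2799 -0.1663 -0.1034] 0.015297690998926044
20 237 [ 0.541  -0.4311  0.0669]
50 238 [ 0.5381 -0.4131  0.0671]
110 240 [ 0.5326 -0.3792  0.0674]
125 242 [ 0.532  -0.3708  0.0678]
165 243 [ 0.5287 -0.3496  0.0674]
190 242 [ 0.5257 -0.3365  0.0676]
230 242 [ 0.5216 -0.3158  0.0682]
```

View pics/w8z.png

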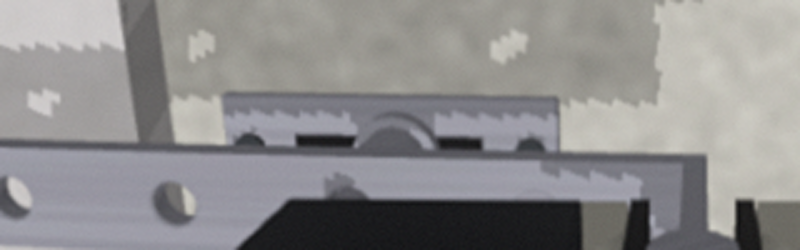

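The pin shows in hole 3, at about (138,246), and the bar's top reads level at 0.0675. I'll check that height against the plate and sill in the same picture.

```bash
python3 - <<'E'
from fit import *
w=ld('w8.npz');s=dict(eef_pos=w['s'],ee_rot=w['r']);W=cloud(w,s)
o=np.array([np.cos(-1.4),np.sin(-1.4)])
f=lambda u0,u1,v0,v1:(lambda P:(np.median(P,0),P[:,2].std(),len(P)))(W[v0:v1,u0:u1].reshape(-1,3))
print('plate L',f(92,118,209,221)); print('plate R',f(195,220,211,221)); print('plate R low',f(196,208,220,228))
print('sill',f(270,350,180,215),f(110,200,175,200))
print('bar',[f(u,u+15,235,241) for u in (20,50,85,110,160,200)])
print('pin top',W[244:248,134:143,2])
E
```

```text
plate L (array([ 0.5335, -0.3993,  0.0295]), np.float64(0.0213329727408747), 312)
plate R (array([ 0.5224, -0.3349,  0.0295]), np.float64(0.0006126432714784195), 250)
plate R low (array([ 0.5282, -0.3376,  0.0296]), np.float64(0.022183517660435817), 96)
sill (array([ 0.5006, -0.2745,  0.0255]), np.float64(0.008429361000068651), 2800) (array([ 0.5113, -0.3699,  0.0257]), np.float64(0.016865632400563473), 2250)
bar [(array([ 0.5405, -0.4266,  0.067 ]), np.float64(0.0006313193315512133), 90), (array([ 0.537 , -0.4091,  0.0671]), np.float64(0.0006296699404507674), 90), (array([ 0.533 , -0.3893,  0.0673]), np.float64(0.0005804670020804686), 90), (array([ 0.5304, -0.3753,  0.0675]), np.float64(0.0005371298334384708), 90), (array([ 0.5253, -0.3487,  0.0676]), np.float64(0.0005528671455839411), 90), (array([ 0.5215, -0.328 ,  0.0677]), np.float64(0.0005961330261946419), 90)]
pin top [[0.0679 0.0681 0.0672 0.0679 0.0669 0.0685 0.0677 0.0675 0.0678]
 [0.0671 0.0668 0.0609 0.0645 0.0647 0.0648 0.0651 0.0652 0.0677]
 [0.0621 0.0606 0.0661 0.248  0.0661 0.0663 0.0662 0.0666 0.0651]
 [0.0626 0.0664 0.069  0.0677 0.0677 0.0675 0.0671 0.0668 0.0663]]
```

Relative to the plate (0.0295 read, 0.029 true), the bar's top at the hole is 0.067, exactly shoulder height plus bar thickness. The 11 N resistance was the shoulder. I'll unload it and open the fingers.

Call:
{"fn": "step_arm", "kwargs": {"deltas": [[-0.05,0,0,0,1],[-0.1,0,0,0,1],[-0.1,0,0,0,1],[-0.1,0,0,0,0.9],[-0.1,0,0,0,0.75],[-0.1,0,0,0,0.65],[-0.1,0,0,0,0.55],[-0.1,0,0,0,0.5],[-0.1,0,0,0,0.5],[-0.1,0,0,0,0.5]]}}

```text
t: 21.1
eef_pos: [0.5216, -0.2916, 0.107]
ee_rot: [1.196, 1.571, 2.945]
force: [-0.1, -0.1, 0.6]
width: 0.0432
```

```bash
python3 st.py; python3 - <<'E'
from h import *
s=get_state()
f=grab_frame('wrist');save(f,'w9.png');np.savez('w9.npz',s=s['eef_pos'],r=s['ee_rot'],**f)
E
```

```text
21.2 [ 0.5217 -0.2916  0.1071] o 0.37607390964299264 F [ 0.1931 -0.1588  0.2413] [-0.0975  0.1765 -0.0835] [-0.0089  0.0313 -0.0109] 0.043567447764958744
```

View pics/w9.png

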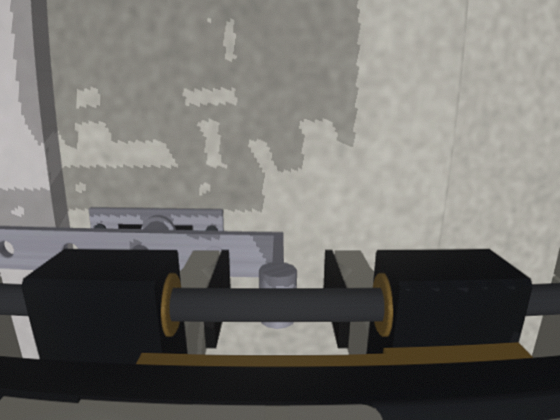

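The roll, at (278,295), is free between the open fingers and the stay hasn't moved. Now I'll rise straight up.

Call:
{"fn": "step_arm", "kwargs": {"deltas": [[-0.5,0,0,0,0.5],[-1.5,0,0,0,0.5],[-3,0,0,0,0.5],[-5,0,0,0,0.5],[-7,0,0,0,0.4],[-9,0,0,0,0.4],[-11,0,0,0,0.4],[-13,1,0,0,0.4],[-14,3,1,0,0.4],[-14,5,2,0,0.4]]}}

```text
t: 22.08
eef_pos: [0.4699, -0.2814, 0.2506]
ee_rot: [-2.141, 1.566, -0.391]
force: [0.5, 0.4, 0.8]
width: 0.0524
```

Call:
{"fn": "step_arm", "kwargs": {"deltas": [[0,1,1,0,0.4],[0,2,2,0,0.4],[0,3,3,0,0.4],[0,3,3,0,0.4],[0,3,3,0,0.4],[0,3,3,0,0.4],[0,3,3,0,0.4],[0,3,3,0,0.4],[0,3,3,0,0.4],[0,3,3,0,0.4]]}}

```text
t: 22.92
eef_pos: [0.4343, -0.2567, 0.2468]
ee_rot: [1.231, 1.57, 2.98]
force: [0.1, 0.1, -0.4]
width: 0.0527
```

```bash
python3 - <<'E'
from h import *
np.set_printoptions(precision=4,suppress=True)
s=get_state();print(s['t'],s['eef_pos'],s['force'])
f=grab_frame('wrist');save(f,'w10.png');np.savez('w10.npz',s=s['eef_pos'],r=s['ee_rot'],**f)
a=f['pixels'][150:290,0:320];cv2.imwrite('pics/w10z.png',cv2.cvtColor(cv2.resize(a,None,fx=2.5,fy=2.5,interpolation=cv2.INTER_CUBIC),cv2.COLOR_RGB2BGR))
f=grab_frame('top');save(f,'t10.png')
E
```

```text
22.9167 [ 0.4343 -0.2567  0.2468] [ 0.1394  0.0869 -0.3721]
```

View pics/w10z.png

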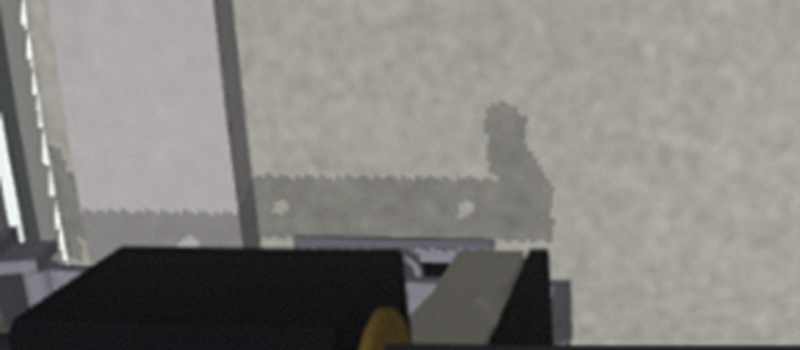

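View pics/t10.png

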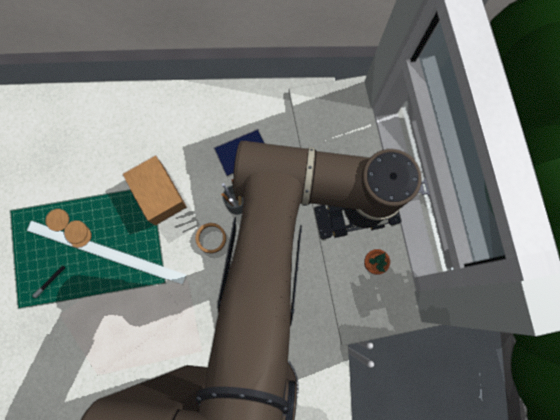

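The shadow shows lit holes at 100 and 180 mm and none at 140 mm, so the pin fills hole 3. I'll step back for a clear look.

Call:
{"fn": "step_arm", "kwargs": {"deltas": [[-2,-1,0,0,0.2],[-4,-2,0,0,0],[-6,-3,0,0,0],[-8,-4,0,0,0],[-9,-5,0,0,0],[-9,-5,0,0,0],[-9,-5,0,0,0],[-9,-5,0,0,0],[-9,-5,0,0,0],[-9,-5,0,0,0]]}}

```text
t: 23.85
eef_pos: [0.4827, -0.2478, 0.3363]
ee_rot: [1.161, 1.57, 2.91]
force: [0.2, -0.5, -0.2]
width: 0.0873
```

```bash
python3 - <<'E'
from h import *
np.set_printoptions(precision=4,suppress=True)
s=get_state();print(s['t'],s['eef_pos'],s['force'])
f=grab_frame('wrist');save(f,'w11.png');np.savez('w11.npz',s=s['eef_pos'],r=s['ee_rot'],**f)
a=f['pixels'][150:290,0:320];cv2.imwrite('pics/w11z.png',cv2.cvtColor(cv2.resize(a,None,fx=2.5,fy=2.5,interpolation=cv2.INTER_CUBIC),cv2.COLOR_RGB2BGR))
f=grab_frame('side');save(f,'s11.png')
E
```

```text
23.85 [ 0.4827 -0.2478  0.3363] [ 0.221  -0.4633 -0.1622]
```

View pics/w11z.png

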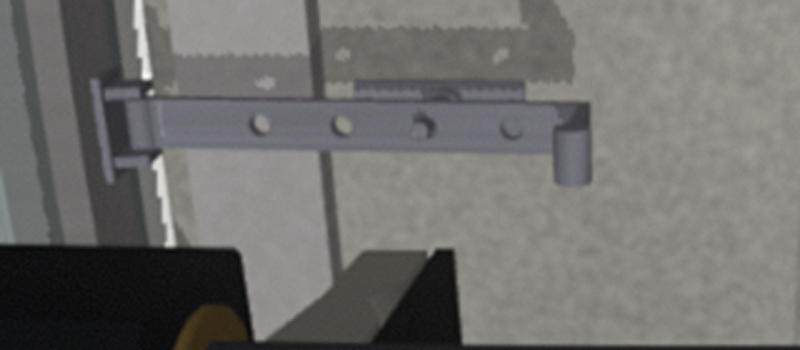

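View pics/s11.png

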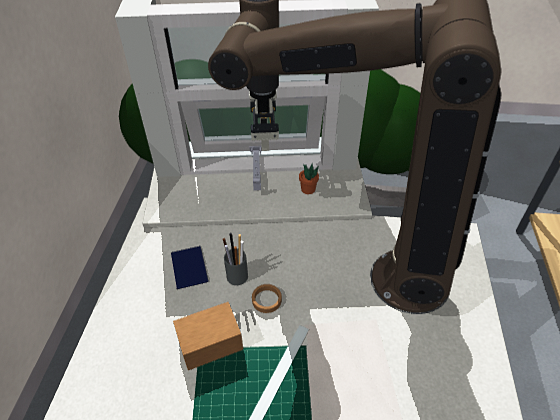

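The pin stands up through hole 3, at about (169,200), holes 1, 2 and 4 are empty, and the vent stands open. The plant, cup, tape and box haven't moved. One last height check, then I'll hand in.

```bash
python3 - <<'E'
from fit import *
w=ld('w11.npz');s=dict(eef_pos=w['s'],ee_rot=w['r']);W=cloud(w,s)
g=lambda x,y:W[int(150+y/2.5)-1:int(150+y/2.5)+2,int(x/2.5)-1:int(x/2.5)+2].reshape(-1,3)
for n,x,y in (('bar1',210,125),('bar2',300,127),('bar l',385,128),('bar r',460,130),('bar end',535,132),('sill',650,100),('pin',422,130)): print(n,np.median(g(x,y),0))
st=get_state();print(st['t'],st['force'])
job_done()
E
```

```text
bar1 [ 0.5547 -0.4649  0.0663]
bar2 [ 0.5465 -0.4213  0.0663]
bar l [ 0.5408 -0.3807  0.0674]
bar r [ 0.5359 -0.3458  0.0676]
bar end [ 0.5292 -0.3115  0.0685]
sill [ 0.516  -0.2621  0.0257]
pin [ 0.5371 -0.3627  0.0736]
23.95 [-0.4676 -0.0864  1.2662]
the job is handed in; nothing more can be done
```

The stay's third hole is down over the pin and it holds the vent open with the robot well clear. The job was handed in at about 24 s of the 72 s allowed.

I brought the gripper round the wall end, gripped the handle's roll and lifted the stay off the pin. Then I pushed the vent outward, felt for the pin, and followed it down until the bar met the shoulder. After that I unloaded, opened the fingers and backed away.

**Last checks:**
- **Hole:** after release, the wrist picture shows the pin standing up through the third hole, with the other three holes empty.
- **Bar height:** the bar's top reads about 0.0675 at the pin, where 0.067 is right for lying on the shoulder. The pin's top reads 0.0736 (0.073 nominal).
- **Forces:** at the shoulder I felt about 11–12 N at the wrist, roughly 17–18 N at the pin, under its 30 N limit but firmer than the 2–4 N suggested. There was also about 5 N of side load for a moment before I corrected the alignment.
- **Other items:** the plant, pencil cup, tape and box look unmoved in the pictures.

**Less certain:**
- **Opening:** I did not measure the vent's opening directly. It follows from the pin sitting in the third hole.
- **Bar tilt:** the bar lies about level, slightly high at the handle end, where I had expected it to dip slightly towards the handle. The measured height at the pin was right either way.

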